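# Put the washed forming punches back in the tool rack in reverse order

## Task

The four forming punches have been washed and stand in a row in the grey sleeves of the steel carrier. Move them to the wooden tool rack, one in each tapered socket, in the reverse order along the row: the punch nearest the robot in the carrier goes to the rack's farthest socket, and so on, until the farthest punch stands in the nearest socket. Seat each one upright with its flange fully home on the rim, and leave them all standing still.

Things in the scene. Friction and masses are not known exactly. Their poses are not given: they have to be found in the camera images.
- carrier: Wash carrier: fixed steel tray 214 x 56 mm, 18 mm high at its raised long edges, with four grey sleeves holding the punches. Left or right of the middle, turned up to 0.25 rad. Origin: centre of its underside on the table; x axis along the row, away from the robot. Places at x = -82.5, -27.5, 27.5, 82.5 mm, y = 0.
- rack: Tool rack beside the carrier: fixed wooden base 214 x 52 mm, four aluminium sockets. Origin: centre of underside on the table; x along the row, away from the robot. Sockets at x = -82.5, -27.5, 27.5, 82.5 mm, y = 0; rims at z = 50, mouth 25 mm wide, tapering to 17 at the floor, z = 16. Any punch fits any socket with 1 to 2 mm play; home with flange on rim, its origin at z = 16.
- punch_flat: Thickest punch: grip 36 mm diameter, head a flat 32 mm disc, top at z = 82. Steel, 0.15 to 0.31 kg. Origin at the shank's lower tip, z up its axis. Tapered shank, 12 to 22 mm wide, up to z = 34 mm; flange 36 mm wide, z = 34 to 38; round grip z = 38 to 76, best held with the TCP at z = 63, fingers closing across the row. Starts upright in its sleeve, any yaw, origin 16 mm above the table.
- punch_ball: Ball punch: grip 30 mm diameter, head a 24 mm ball on a neck, top at z = 102. Steel, 0.15 to 0.31 kg. Origin at the shank's lower tip, z up its axis. Tapered shank, 12 to 22 mm wide, up to z = 34 mm; flange 36 mm wide, z = 34 to 38; round grip z = 38 to 76, best held with the TCP at z = 63, fingers closing across the row. Starts upright in its sleeve, any yaw, origin 16 mm above the table.
- punch_chisel: Chisel punch: grip 27 mm diameter, head an upright blade 7 x 25 mm, top at z = 96. Steel, 0.15 to 0.31 kg. Origin at the shank's lower tip, z up its axis. Tapered shank, 12 to 22 mm wide, up to z = 34 mm; flange 36 mm wide, z = 34 to 38; round grip z = 38 to 76, best held with the TCP at z = 63, fingers closing across the row. Starts upright in its sleeve, any yaw, origin 16 mm above the table.
- punch_cone: Thinnest punch: grip 22 mm diameter, head a slender pointed cone, top at z = 104. Steel, 0.15 to 0.31 kg. Origin at the shank's lower tip, z up its axis. Tapered shank, 12 to 22 mm wide, up to z = 34 mm; flange 36 mm wide, z = 34 to 38; round grip z = 38 to 76, best held with the TCP at z = 63, fingers closing across the row. Starts upright in its sleeve, any yaw, origin 16 mm above the table.
- sleeve_flat: Grey plastic sleeve fixed on the carrier, in which the flat punch stands at the start; it stays there and so marks where in the row that punch came from. Same cup as a rack socket, 38 mm high, 33 mm wide at the rim. Origin: centre of its underside, 12 mm above the table. The four sleeves look alike.
- sleeve_ball: Grey plastic sleeve fixed on the carrier, in which the ball punch stands at the start; it stays there and so marks where in the row that punch came from. Same cup as a rack socket, 38 mm high, 33 mm wide at the rim. Origin: centre of its underside, 12 mm above the table. The four sleeves look alike.
- sleeve_chisel: Grey plastic sleeve fixed on the carrier, in which the chisel punch stands at the start; it stays there and so marks where in the row that punch came from. Same cup as a rack socket, 38 mm high, 33 mm wide at the rim. Origin: centre of its underside, 12 mm above the table. The four sleeves look alike.
- sleeve_cone: Grey plastic sleeve fixed on the carrier, in which the cone punch stands at the start; it stays there and so marks where in the row that punch came from. Same cup as a rack socket, 38 mm high, 33 mm wide at the rim. Origin: centre of its underside, 12 mm above the table. The four sleeves look alike.
Mind the look-alikes: they are no part of the job. What is shaped like the punch_cone but green is not meant.

How it is judged:
By the outcome, as a careful person would: the job done as asked, in the order asked, and still so for the second after the job is handed in, with the robot touching nothing.
It also fails if it takes over 90 s, if anything falls off the work surface, if the arm or the gripper's body presses on something with over 40 N, if the wrist force passes 120 N, or if a joint passes its speed limit or range.

## Robot

A 6-joint arm with a two-finger parallel gripper is mounted at the origin on a cart in front of the work surface, level with it; the furniture and walls round the work are solid. World frame = base frame: x ahead of the robot, y to its left, z up, the work surface at z = 0. Lengths are in m, angles in rad, forces in N, time in s.
With the tool pointing down it reaches from about 0.35 to 0.975 m from the base axis. Payload 4.9 kg.
Tool frame: the origin (TCP) lies between the finger pads, 19 mm behind the fingertips; this is the grasp point; z points along the fingers, y is the line along which they close (so a half turn about z gives the same grasp; the last joint's range is limited). The gripper opens to 85 mm and grips with 20 to 120 N. Pads are 22 mm wide; open, the fingers measure 114 mm over their backs; the gripper's body (76 mm by 85 mm) begins 54 mm behind the grasp point. The pads swing forward as they close: fully open they stand 13 mm farther back than shut.
Start: joints at [1.184, 0.053, 1.613, -0, 1.476, -0.119], TCP at [0.165, 0.603, 0.25] pointing down, gripper open.
Joint ranges: [-3.01, 3.01], [-1.01, 2.22], [0.06, 2.58], [-1.02, 4.17], [0.09, 2.62], [-3.14, 3.14]. Speed limits (rad/s): [2.57, 2.57, 3.14, 3.14, 3.14, 3.14].

## Interface

Orientations are given as a rotation vector (axis times angle).
In Python, from station import ctrl, optics gives the robot as it stands.
- The arm moves only by the shell command python3 -m handwheel 'ROWS' [OPENING] [FORCE]. ROWS is JSON, a list of rows, each an object of numbers: "tx", "ty", "tz": the shift along the tool's x, y, z in mm; "roll": the turn about the tool's z in rad. A call has 1 to 12 rows; each row shifts and turns the commanded pose from where the row before left it, along the tool's axes as they then stand; what a row does not reach is not made up. A row lasts 1/12 s, in which the tool goes at most 41.7 mm and 7.16 degrees, less where a joint would pass 70% of its speed; a pose out of reach is approached as far as the arm can. A call with a gripper value outside its range is refused whole. OPENING is the finger opening in mm, from 0 to 85.4, set as the call begins (- or left out, the last holds). The fingers move at their own pace and stop on an object; FORCE is the grip in N (left out, the last holds). Time passes only in rows, so rows that do not move let the fingers close. It gives the time, the measured TCP pose, the force, the opening and the grip force at its end, in the units of the state.
- ctrl.get_obs(): the state, without advancing time (a new reading comes with each control period).
- optics.get_image(name): name is "scene" or "side" or "wrist"; returns (picture, depth): 480x640x3 uint8, red, green, blue; 480x640 float32, m along the optical axis (not along the pixel's ray), 0 where there is no reading.
- optics.camera_params(name): a dict with "mtx" (3x3 intrinsics, pixels), "extrinsics" (4x4, takes a point from camera to world coordinates); the wrist camera has in their place "tool_from_camera" (4x4, takes a point from camera to tool coordinates, whose origin is the TCP and whose axes are the flange's). Camera axes: x right, y down, z forward; pixel columns grow to the right and rows downward; lengths in m; the calibration is good to about 2 mm. A picture is of the moment at which its call begins: read the wrist's pose just before it. camera_params takes no time and is no camera call.
- ctrl.finish_job(): hands the job in; it is judged then, once.
The state is a dict: "t": time; "q": joint angles; "dq": joint speeds; "effort": joint torques, N m; "tool_pos": TCP position; "tool_rot": TCP orientation; "contact_force": force on the tool from outside, world axes, zero at the start; "wrist_torque": the same for the moment, N m; "opening": finger opening in m; "grip_force": force on a finger pad.
Only numpy, scipy, OpenCV 4.12 (cv2) and the standard library are available. Lean on these libraries where they do the work, as an engineer would, in place of code of your own. Each camera call takes 0.05 s, during which the arm holds its last target. There are 200 camera calls.

## Working session

There is one attempt and no reset: what is moved stays moved. The work goes in short steps, Python scripts to look and compute and a shell command to move; the robot and the scene stay as the last step left them, time stands still between calls to the robot, and variables do not carry over. Pictures are saved under pics/ and viewed, at most 14 in all, crops included, and the job is handed in when it is done.

```bash
mkdir -p pics
cat > h.py <<'E'
import numpy as np, cv2
from station import ctrl, optics
from scipy.spatial.transform import Rotation as R
def cam(n):
    o=ctrl.get_obs(); p=optics.camera_params(n); im,d=optics.get_image(n)
    if n=="wrist":
        T=np.eye(4); T[:3,:3]=R.from_rotvec(o["tool_rot"]).as_matrix(); T[:3,3]=o["tool_pos"]
        E=T@p["tool_from_camera"]
    else: E=np.array(p["extrinsics"])
    return im,d,np.array(p["mtx"]),E
def save(n,f):
    im,d,K,E=cam(n); cv2.imwrite(f"pics/{f}.png",im[:,:,::-1]); np.savez(f"pics/{f}.npz",d=d,K=K,E=E,im=im)
def cloud(f):
    z=np.load(f"pics/{f}.npz"); d,K,E=z["d"],z["K"],z["E"]
    v,u=np.mgrid[:480,:640]; P=np.stack([(u-K[0,2])/K[0,0]*d,(v-K[1,2])/K[1,1]*d,d],-1)
    W=P@E[:3,:3].T+E[:3,3]; W[d==0]=np.nan; return W,z["im"]
E
python3 - <<'E'
from h import *
save("scene","s0"); save("side","d0"); save("wrist","w0")
o=ctrl.get_obs(); print(o); print(R.from_rotvec(o["tool_rot"]).as_matrix().round(3))
print(np.array(optics.camera_params("wrist")["tool_from_camera"]).round(3))
E
```

```text
{'t': 0.15, 'q': array([ 1.18397542e+00,  5.32053938e-02,  1.61398943e+00, -1.59791386e-05,
        1.47603425e+00, -1.19008025e-01]), 'dq': array([ 0.00091985, -0.00075674, -0.00448188,  0.00111524,  0.00119782,
        0.0004849 ]), 'effort': array([ 5.96451209e-04, -3.94237018e+01, -3.70723915e+01, -7.83226642e-05,
        4.56939844e-03, -1.64601926e-05]), 'tool_pos': array([0.16521908, 0.60227894, 0.24903885]), 'tool_rot': array([-4.19368308e-01, -3.11307766e+00,  2.49464331e-03]), 'contact_force': array([-0.03761256,  0.01803114,  0.4546475 ]), 'wrist_torque': array([-0.01856389,  0.02296628,  0.04157063]), 'grip_force': 0.0, 'opening': 0.08526807320872747}
[[-0.964  0.265 -0.001]
 [ 0.265  0.964 -0.002]
 [ 0.    -0.002 -1.   ]]
[[ 0.001 -0.958 -0.286  0.072]
 [ 1.     0.     0.001 -0.   ]
 [-0.001 -0.286  0.958 -0.123]
 [ 0.     0.     0.     1.   ]]
```

View pics/s0.png

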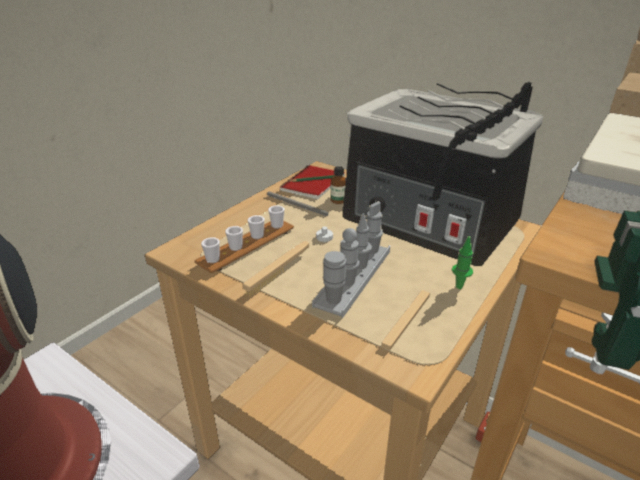

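View pics/d0.png

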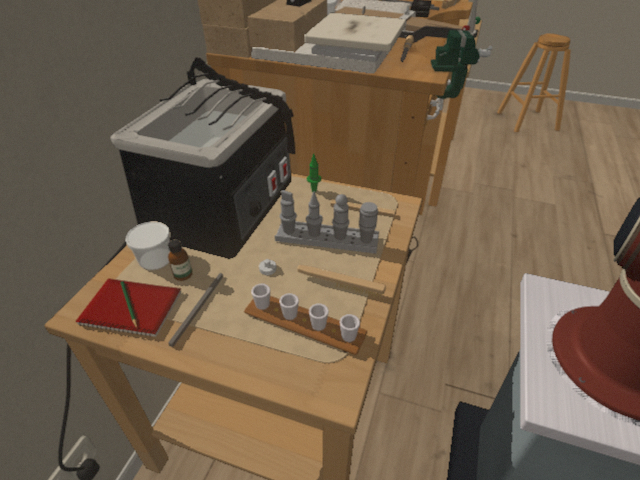

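The scene picture shows the carrier with flat (334,262), ball (349,240), cone (364,225) and chisel (376,215), running near to far. The rack sockets are at (211,250) to (277,216). The only look-alike is the loose green cone at (463,262), which I reject. The tall washer stands behind the far punches. Next I'll measure from the depth clouds.

Run:
```python
from h import *
for f,us in (("s0",[("flat",334,262),("ball",349,237),("cone",364,222),("chis",376,210),("r1",211,240),("r4",277,210),("green",463,262),("wash",358,190),("washR",500,245),("washtop",365,112),("knob",377,205),("knobw",322,235),("bar",280,265),("rod",297,203)]),("d0",[("flat",369,212),("ball",341,203),("cone",314,202),("chis",288,200),("r1",349,320),("r4",261,290),("washcorner",240,240),("knob",267,266),("bar",340,276)])):
    W,im=cloud(f)
    for n,u,v in us: print(f,n,np.nanmedian(W[v-1:v+2,u-1:u+2].reshape(-1,3),0).round(3))
# sockets / punches: bin points by height
for f in("s0","d0"):
    W,im=cloud(f); P=W.reshape(-1,3); C=im.reshape(-1,3).astype(int)
    grey=(C.max(1)-C.min(1)<28)
    m=grey&(P[:,2]>.045)&(P[:,2]<.13)&(np.abs(P[:,1])<.9)&(P[:,0]<.9)&(P[:,0]>.2)
    Q=P[m]; img=np.zeros((600,800,3),np.uint8)
    H=np.clip((Q[:,2]-.045)/.08*255,0,255).astype(np.uint8)
    print(f,len(Q),Q.min(0),Q.max(0))
W,im=cloud("s0");W2,im2=cloud("d0")
img=np.zeros((600,800,3),np.uint8)
# top map: x up, y left, 1mm/px; centre x .55,y .4
for w,i in((W,im),(W2,im2)):
    P=w.reshape(-1,3);C=i.reshape(-1,3); k=(P[:,2]>-.02)&(P[:,2]<.4);P=P[k];C=C[k]
    s=np.argsort(P[:,2]);P=P[s];C=C[s]
    r=(600-(P[:,0]-.25)*1000).astype(int);c=(400-(P[:,1]-.35)*1000).astype(int)
    k=(r>=0)&(r<600)&(c>=0)&(c<800); img[r[k],c[k]]=C[k][:,::-1]
cv2.imwrite("pics/top.png",img)
```

```text
s0 flat [ 0.454 -0.147  0.1  ]
s0 ball [ 0.512 -0.136  0.112]
s0 cone [ 0.574 -0.126  0.107]
s0 chis [ 0.631 -0.117  0.101]
s0 r1 [0.443 0.118 0.048]
s0 r4 [0.608 0.1   0.043]
s0 green [ 0.624 -0.289  0.062]
s0 wash [ 0.7   -0.036  0.09 ]
s0 washR [ 0.808 -0.302  0.004]
s0 washtop [ 0.735 -0.022  0.236]
s0 knob [ 0.634 -0.116  0.11 ]
s0 knobw [ 0.62  -0.005  0.014]
s0 bar [ 0.48  -0.014  0.025]
s0 rod [0.704 0.125 0.009]
d0 flat [ 0.461 -0.123  0.097]
d0 ball [ 0.516 -0.118  0.108]
d0 cone [ 0.571 -0.117  0.099]
d0 chis [ 0.624 -0.11   0.096]
d0 r1 [0.434 0.098 0.04 ]
d0 r4 [0.599 0.083 0.038]
d0 washcorner [ 0.697 -0.028  0.036]
d0 knob [0.626 0.002 0.013]
d0 bar [ 0.482 -0.006  0.028]
s0 14676 [ 0.40472148 -0.53180094  0.04500111] [0.89998741 0.84951472 0.12999468]
d0 8928 [ 0.40975136 -0.74847694  0.04501528] [0.8998783  0.12666849 0.12996663]
```

View pics/top.png

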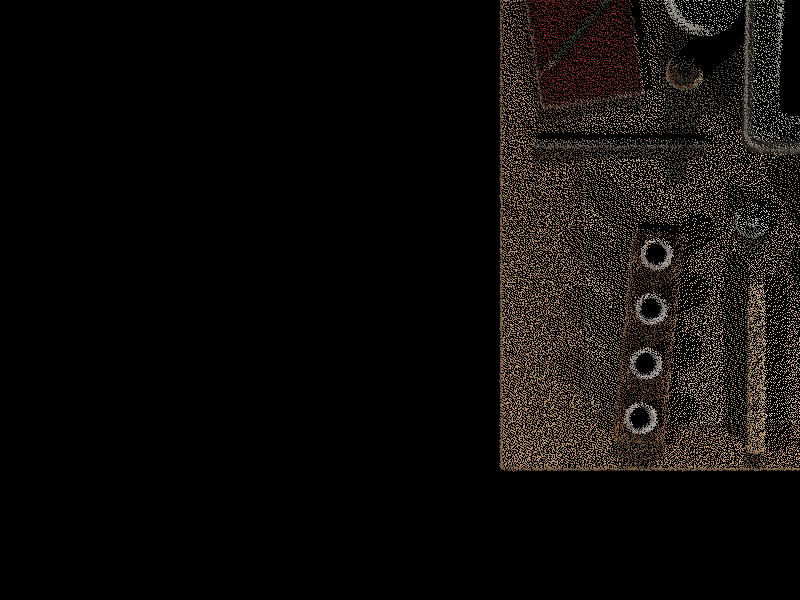

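View pics/w0.png

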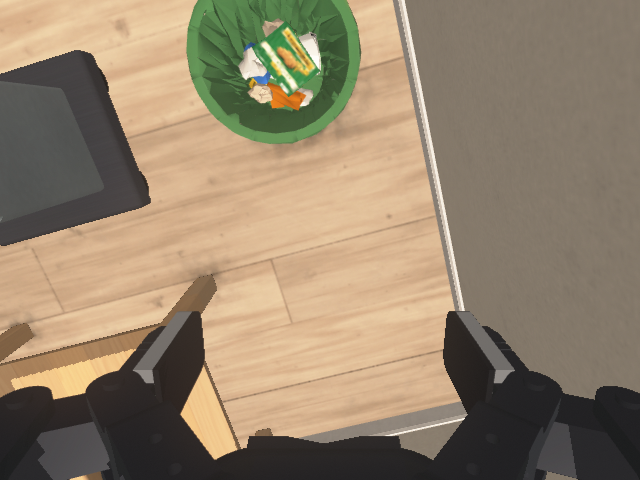

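The rebuilt top view shows the rack sockets clearly, at (641,418) to (656,255) at 1 mm per pixel, and the wrist view shows only the floor. Next I'll fit the rack rims and punch grips precisely.

```bash
cat > fit.py <<'E'
from h import *
from scipy.optimize import least_squares
S=np.array([-.0825,-.0275,.0275,.0825])
A=[];B=[]
for f in("s0","d0"):
    W,im=cloud(f);P=W.reshape(-1,3);C=im.reshape(-1,3).astype(int);P=P[(C.max(1)-C.min(1)<30)];
    a=P[(P[:,2]>.047)&(P[:,2]<.053)&(P[:,0]>.40)&(P[:,0]<.63)&(P[:,1]>.07)&(P[:,1]<.14)]
    A.append(a[:,:2])
    b=P[(P[:,2]>.062)&(P[:,2]<.088)&(P[:,0]>.42)&(P[:,0]<.66)&(P[:,1]>-.17)&(P[:,1]<-.08)];B.append(b)
def row(p): 
    d=np.array([np.cos(p[2]),np.sin(p[2])]);return p[:2]+S[:,None]*d
def fit(P,rad,p0):
    def r(p):
        D=np.linalg.norm(P[:,None]-row(p)[None],axis=2);k=D.argmin(1);return D[np.arange(len(P)),k]-rad[k]
    return least_squares(r,p0,loss="soft_l1",f_scale=.001)
for a in A+[np.vstack(A)]:
    s=fit(a,np.full(4,.0145),[.513,.101,-.09]);print("rack",len(a),s.x.round(4),row(s.x).round(4).tolist(),np.median(abs(s.fun)).round(4))
for b in B+[np.vstack(B)]:
    s=fit(b[:,:2],np.array([.018,.015,.011,.0135]),[.543,-.128,.15]);print("carr",len(b),s.x.round(4),row(s.x).round(4).tolist(),np.median(abs(s.fun)).round(4))
E
python3 fit.py
python3 - <<'E'
import cv2
a=cv2.imread("pics/s0.png")[185:315,300:490];cv2.imwrite("pics/c0.png",cv2.resize(a,None,fx=4,fy=4,interpolation=2))
E
```

```text
rack 364 [ 0.5136  0.1001 -0.0964] [[0.4315, 0.1081], [0.4863, 0.1028], [0.541, 0.0975], [0.5958, 0.0922]] 0.0008
rack 498 [ 0.5132  0.1023 -0.0973] [[0.4311, 0.1103], [0.4858, 0.105], [0.5406, 0.0997], [0.5953, 0.0943]] 0.0009
rack 862 [ 0.5132  0.1016 -0.097 ] [[0.4311, 0.1095], [0.4858, 0.1042], [0.5406, 0.0989], [0.5953, 0.0936]] 0.0011
carr 787 [ 0.5489 -0.1249  0.1498] [[0.4673, -0.1372], [0.5217, -0.129], [0.5761, -0.1208], [0.6305, -0.1126]] 0.0007
carr 559 [ 0.548  -0.1263  0.1495] [[0.4664, -0.1386], [0.5208, -0.1304], [0.5752, -0.1222], [0.6296, -0.114]] 0.0007
carr 1346 [ 0.5488 -0.1255  0.1492] [[0.4672, -0.1377], [0.5216, -0.1296], [0.576, -0.1214], [0.6304, -0.1132]] 0.0008
```

View pics/c0.png

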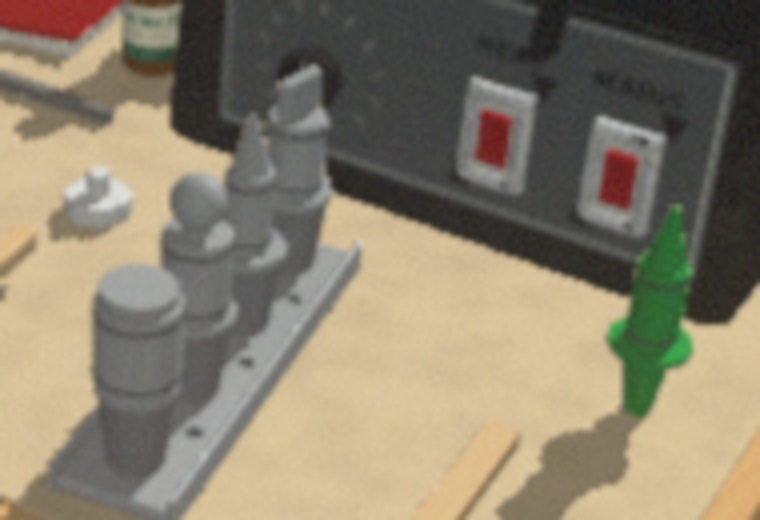

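The enlarged crop confirms the near-to-far order flat, ball, cone, chisel, with the green cone standing separately. I'm starting to move: roll first, then travel to above the flat punch.

```bash
cat > go.py <<'E'
import sys
from h import *
# go.py x y z rowangle : needed shift in tool axes (mm) and roll
x,y,z,a=map(float,sys.argv[1:5]); o=ctrl.get_obs()
M=R.from_rotvec(o["tool_rot"]).as_matrix()
d=M.T@(np.array([x,y,z])-o["tool_pos"])*1000
tgt=np.array([-np.cos(a),-np.sin(a),0]); t=M.T@tgt
roll=np.arctan2(t[1],t[0]); c,s=np.cos(roll),np.sin(roll)
print("t",round(o["t"],2),"pos",o["tool_pos"].round(4),"roll",round(roll,3),"| now",d.round(1),"| after roll",(c*d[0]+s*d[1]).round(1),(-s*d[0]+c*d[1]).round(1), "z",M[:,2].round(4))
E
python3 -m handwheel '[{"roll":-0.104},{"roll":-0.104},{"roll":-0.104},{"roll":-0.105},{"tx":-7,"ty":-32},{"tx":-8,"ty":-32},{"tx":-8,"ty":-32},{"tx":-8,"ty":-32},{"tx":-8,"ty":-32},{"tx":-8,"ty":-32},{"tx":-8,"ty":-32},{"tx":-8,"ty":-32}]' 85
python3 -m handwheel '[{"tx":-8,"ty":-32},{"tx":-8,"ty":-32},{"tx":-8,"ty":-32},{"tx":-8,"ty":-32},{"tx":-8,"ty":-32},{"tx":-8,"ty":-32},{"tx":-8,"ty":-32},{"tx":-8,"ty":-32},{"tx":-8,"ty":-32},{"tx":-8,"ty":-32},{"tx":-8,"ty":-32},{"tx":-8,"ty":-32}]'
python3 go.py .4672 -.1377 .079 .1492
```

```text
t 0.15 pos [0.1652 0.6023 0.249 ] roll -0.417 | now [-487.1 -633.4  171. ] | after roll -188.8 -776.4 z [-6.0e-04 -1.5e-03 -1.0e+00]$[0]: bad value
$[0]: bad value
```

```bash
python3 -m handwheel '[{"tx":0,"ty":0,"tz":0,"roll":-0.104},{"tx":0,"ty":0,"tz":0,"roll":-0.104},{"tx":0,"ty":0,"tz":0,"roll":-0.104},{"tx":0,"ty":0,"tz":0,"roll":-0.105}]' 85
python3 go.py .4672 -.1377 .079 .1492
```

```text
t: 0.48
tool_pos: [0.1653, 0.6025, 0.2495]
tool_rot: [0.242, -3.132, 0.001]
contact_force: [0.7, -0.7, 0.2]
opening: 0.0853
grip_force: 0.0
t 0.48 pos [0.1653 0.6025 0.2495] roll 0.005 | now [-184.6 -777.6  171. ] | after roll -188.6 -776.7 z [-3.e-04 -9.e-04 -1.e+00]
```

All four keys are required in every row.

```bash
python3 -m handwheel '[{"tx":-8,"ty":-32,"tz":0,"roll":0},{"tx":-8,"ty":-32,"tz":0,"roll":0},{"tx":-8,"ty":-32,"tz":0,"roll":0},{"tx":-8,"ty":-32,"tz":0,"roll":0},{"tx":-8,"ty":-32,"tz":0,"roll":0},{"tx":-8,"ty":-32,"tz":0,"roll":0},{"tx":-8,"ty":-32,"tz":0,"roll":0},{"tx":-8,"ty":-32,"tz":0,"roll":0},{"tx":-8,"ty":-32,"tz":0,"roll":0},{"tx":-8,"ty":-32,"tz":0,"roll":0},{"tx":-8,"ty":-32,"tz":0,"roll":0},{"tx":-8,"ty":-32,"tz":0,"roll":0}]' | tail -3
python3 -m handwheel '[{"tx":-8,"ty":-32,"tz":0,"roll":0},{"tx":-8,"ty":-32,"tz":0,"roll":0},{"tx":-8,"ty":-32,"tz":0,"roll":0},{"tx":-8,"ty":-32,"tz":0,"roll":0},{"tx":-8,"ty":-32,"tz":0,"roll":0},{"tx":-8,"ty":-32,"tz":0,"roll":0},{"tx":-8,"ty":-32,"tz":0,"roll":0},{"tx":-8,"ty":-32,"tz":0,"roll":0},{"tx":-8,"ty":-32,"tz":0,"roll":0},{"tx":-8,"ty":-32,"tz":0,"roll":0},{"tx":0,"ty":0,"tz":0,"roll":0}]' | tail -3
python3 go.py .4672 -.1377 .079 .1492
```

```text
contact_force: [1.2, 1.0, -1.2]
opening: 0.0852
grip_force: 0.0
contact_force: [0.5, 0.9, -0.4]
opening: 0.0848
grip_force: 0.0
t 2.4 pos [ 0.445  -0.0715  0.2497] roll -0.005 | now [-12.6 -68.4 170.8] | after roll -12.2 -68.5 z [-4.0e-04 -1.7e-03 -1.0e+00]
```

```bash
python3 -m handwheel '[{"tx":-4,"ty":-23,"tz":0,"roll":-0.005},{"tx":-4,"ty":-23,"tz":0,"roll":0},{"tx":-4.4,"ty":-22.4,"tz":0,"roll":0},{"tx":0,"ty":0,"tz":35,"roll":0},{"tx":0,"ty":0,"tz":35,"roll":0},{"tx":0,"ty":0,"tz":0,"roll":0},{"tx":0,"ty":0,"tz":0,"roll":0}]' | tail -3
python3 go.py .4672 -.1377 .079 .1492
python3 - <<'E'
from h import *
save("wrist","w1")
W,im=cloud("w1");P=W.reshape(-1,3);C=im.reshape(-1,3).astype(int);P=P[(P[:,2]>.062)&(P[:,2]<.125)&(P[:,0]>.43)&(P[:,0]<.67)&(abs(P[:,1]+.125)<.05)]
c=P[(P[:,2]>.094)&(P[:,2]<.102)]
print(len(P)); 
for x0 in (.467,.5216,.576,.630):
    k=P[abs(P[:,0]-x0)<.02]; 
    if len(k)>20:
        t=k[k[:,2]>k[:,2].max()-.006]; print(x0,k[:,2].max().round(4),((t.max(0)+t.min(0))/2).round(4),len(t))
E
```

```text
contact_force: [-0.4, 0.3, 1.4]
opening: 0.0847
grip_force: 0.0
t 2.98 pos [ 0.4651 -0.1321  0.1778] roll 0.005 | now [-1.7 -6.2 98.8] | after roll -1.8 -6.2 z [-0.0052  0.0025 -1.    ]
8921
0.467 0.0996 [ 0.4658 -0.1377  0.0966] 2699
0.5216 0.1186 [ 0.5197 -0.1294  0.1156] 862
0.576 0.1076 [ 0.5706 -0.1215  0.1046] 127
```

View pics/w1.png

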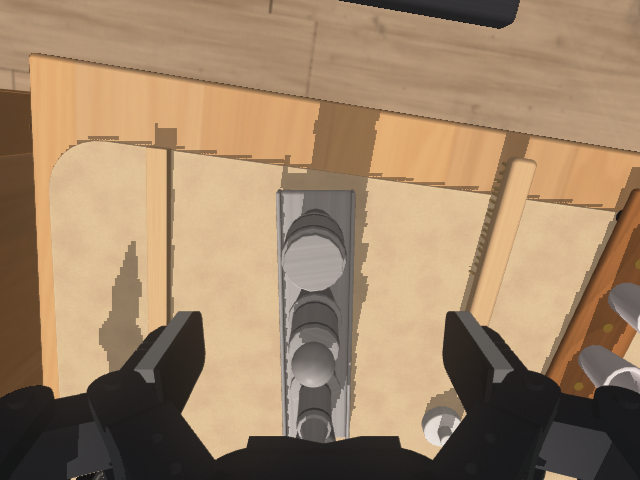

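The wrist view shows the flat punch at (313,262), ball (313,363) and cone (315,425). Its depth agrees with the fit to about 1.5 mm. I'll correct the offset and descend.

```bash
python3 -m handwheel '[{"tx":-1.2,"ty":-6,"tz":0,"roll":0.005},{"tx":0,"ty":0,"tz":25,"roll":0},{"tx":0,"ty":0,"tz":25,"roll":0},{"tx":0,"ty":0,"tz":0,"roll":0},{"tx":0,"ty":0,"tz":0,"roll":0},{"tx":0,"ty":0,"tz":0,"roll":0}]' | tail -3
python3 go.py .4668 -.1377 .079 .1492
```

```text
contact_force: [-0.1, 0.4, 0.6]
opening: 0.0849
grip_force: 0.0
t 3.53 pos [ 0.4702 -0.1394  0.1326] roll 0.0 | now [ 3.3  2.3 53.6] | after roll 3.3 2.3 z [ 0.0033 -0.0016 -1.    ]
```

```bash
python3 -m handwheel '[{"tx":0,"ty":0,"tz":0,"roll":0},{"tx":0,"ty":0,"tz":0,"roll":0}]' | tail -3
python3 go.py .4668 -.1377 .079 .1492
python3 -m handwheel '[{"tx":0,"ty":0,"tz":0,"roll":0},{"tx":0,"ty":0,"tz":0,"roll":0}]' | tail -3
python3 go.py .4668 -.1377 .079 .1492
```

```text
contact_force: [0.6, 0.6, 0.5]
opening: 0.0851
grip_force: 0.0
t 3.7 pos [ 0.4701 -0.1393  0.1323] roll 0.0 | now [ 3.2  2.2 53.2] | after roll 3.2 2.2 z [ 0.0034 -0.0016 -1.    ]
contact_force: [1.0, -0.8, 0.1]
opening: 0.0852
grip_force: 0.0
t 3.87 pos [ 0.4693 -0.139   0.1309] roll 0.0 | now [ 2.3  1.7 51.9] | after roll 2.3 1.7 z [ 1.3e-03 -7.0e-04 -1.0e+00]
```

```bash
python3 -m handwheel '[{"tx":0,"ty":0,"tz":0,"roll":0},{"tx":0,"ty":0,"tz":0,"roll":0},{"tx":0,"ty":0,"tz":0,"roll":0}]' | tail -3
python3 go.py .4668 -.1377 .079 .1492
```

```text
contact_force: [-0.0, 0.0, -0.7]
opening: 0.0848
grip_force: 0.0
t 4.12 pos [ 0.4688 -0.1387  0.13  ] roll -0.0 | now [ 1.8  1.3 51. ] | after roll 1.8 1.3 z [-1.e-04  1.e-04 -1.e+00]
```

```bash
python3 -m handwheel '[{"tx":1.8,"ty":1.3,"tz":10,"roll":0},{"tx":0,"ty":0,"tz":20,"roll":0},{"tx":0,"ty":0,"tz":15,"roll":0},{"tx":0,"ty":0,"tz":6,"roll":0},{"tx":0,"ty":0,"tz":0,"roll":0},{"tx":0,"ty":0,"tz":0,"roll":0},{"tx":0,"ty":0,"tz":0,"roll":0},{"tx":0,"ty":0,"tz":0,"roll":0},{"tx":0,"ty":0,"tz":0,"roll":0},{"tx":0,"ty":0,"tz":0,"roll":0}]' | tail -3
python3 go.py .4668 -.1377 .079 .1492
python3 -m handwheel '[{"tx":0,"ty":0,"tz":0,"roll":0},{"tx":0,"ty":0,"tz":0,"roll":0},{"tx":0,"ty":0,"tz":0,"roll":0},{"tx":0,"ty":0,"tz":0,"roll":0},{"tx":0,"ty":0,"tz":0,"roll":0},{"tx":0,"ty":0,"tz":0,"roll":0},{"tx":0,"ty":0,"tz":0,"roll":0},{"tx":0,"ty":0,"tz":0,"roll":0}]' 20 60 | tail -3
python3 go.py .4668 -.1377 .079 .1492
```

```text
contact_force: [0.1, -0.8, -1.5]
opening: 0.0854
grip_force: 0.0
t 4.95 pos [ 0.4673 -0.138   0.0798] roll 0.0 | now [0.5 0.4 0.8] | after roll 0.5 0.4 z [ 1.3e-03 -6.0e-04 -1.0e+00]
contact_force: [-1.0, 0.0, 2.2]
opening: 0.0349
grip_force: 59.7
t 5.62 pos [ 0.4671 -0.1379  0.0793] roll -0.0 | now [0.2 0.2 0.3] | after roll 0.2 0.2 z [ 5.e-04 -3.e-04 -1.e+00]
```

```bash
python3 -m handwheel '[{"tx":0,"ty":0,"tz":-10,"roll":0},{"tx":0,"ty":0,"tz":-20,"roll":0},{"tx":0,"ty":0,"tz":-25,"roll":0},{"tx":0,"ty":0,"tz":-25,"roll":0},{"tx":0,"ty":0,"tz":-25,"roll":0},{"tx":0,"ty":0,"tz":-25,"roll":0},{"tx":0,"ty":0,"tz":0,"roll":0},{"tx":0,"ty":0,"tz":0,"roll":0}]' | tail -3
python3 go.py .5953 .0936 .21 -.097
```

```text
contact_force: [0.4, -0.3, -4.0]
opening: 0.0346
grip_force: 60.2
t 6.28 pos [ 0.4673 -0.1379  0.2101] roll 0.246 | now [-1.610e+02  2.099e+02  2.000e-01] | after roll -105.0 242.8 z [ 0.0023 -0.001  -1.    ]
```

```bash
python3 -m handwheel '[{"tx":0,"ty":0,"tz":0,"roll":0.082},{"tx":0,"ty":0,"tz":0,"roll":0.082},{"tx":0,"ty":0,"tz":0,"roll":0.082},{"tx":-13,"ty":30,"tz":0,"roll":0},{"tx":-13,"ty":30,"tz":0,"roll":0},{"tx":-13,"ty":30,"tz":0,"roll":0},{"tx":-13,"ty":30,"tz":0,"roll":0},{"tx":-13,"ty":30,"tz":0,"roll":0},{"tx":-13,"ty":30,"tz":0,"roll":0},{"tx":-13,"ty":30,"tz":0,"roll":0},{"tx":-13,"ty":30,"tz":0,"roll":0}]' | tail -3
python3 -m handwheel '[{"tx":0,"ty":0,"tz":20,"roll":0},{"tx":0,"ty":0,"tz":20,"roll":0},{"tx":0,"ty":0,"tz":20,"roll":0},{"tx":0,"ty":0,"tz":0,"roll":0},{"tx":0,"ty":0,"tz":0,"roll":0},{"tx":0,"ty":0,"tz":0,"roll":0},{"tx":0,"ty":0,"tz":0,"roll":0},{"tx":0,"ty":0,"tz":0,"roll":0},{"tx":0,"ty":0,"tz":0,"roll":0}]' | tail -3
python3 go.py .5953 .0936 .08 -.097
python3 - <<'E'
from h import *
save("wrist","w2")
W,im=cloud("w2");P=W.reshape(-1,3);C=im.reshape(-1,3).astype(int)
P=P[(C.max(1)-C.min(1)<30)&(P[:,2]>.045)&(P[:,2]<.055)]
for x,y in ((.4311,.1095),(.4858,.1042),(.5406,.0989),(.5953,.0936)):
    k=P[np.hypot(P[:,0]-x,P[:,1]-y)<.02]
    if len(k)>50: print(x,y,len(k),((k[:,:2].max(0)+k[:,:2].min(0))/2).round(4),k.max(0)-k.min(0))
E
```

```text
contact_force: [0.8, -1.3, -3.9]
opening: 0.0346
grip_force: 60.7
contact_force: [0.4, 0.9, -3.5]
opening: 0.0342
grip_force: 60.9
t 7.95 pos [0.5943 0.091  0.1505] roll -0.0 | now [-0.6  2.7 70.5] | after roll -0.6 2.7 z [ 2.4e-03  1.0e-04 -1.0e+00]
0.4858 0.1042 1610 [0.4864 0.1042] [0.03209567 0.03206123 0.0067015 ]
0.5406 0.0989 1276 [0.5411 0.0989] [0.03188116 0.0316983  0.00646178]
0.5953 0.0936 779 [0.5933 0.0938] [0.02773702 0.03170856 0.00587964]
```

View pics/w2.png

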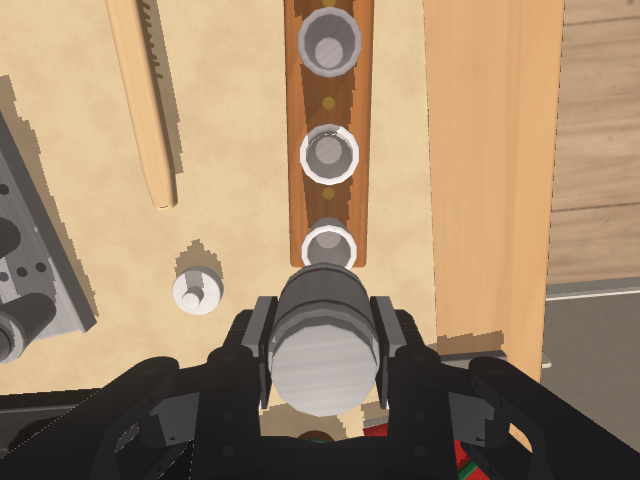

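The wrist view shows the three free-looking sockets at (330,42), (329,153) and (329,250), and the flat punch upright in the grip. The rim positions match the fit to under 1 mm. I'll lower in stages.

```bash
python3 -m handwheel '[{"tx":-0.9,"ty":2.7,"tz":5,"roll":0},{"tx":0,"ty":0,"tz":10,"roll":0},{"tx":0,"ty":0,"tz":10,"roll":0},{"tx":0,"ty":0,"tz":5,"roll":0},{"tx":0,"ty":0,"tz":0,"roll":0},{"tx":0,"ty":0,"tz":0,"roll":0},{"tx":0,"ty":0,"tz":0,"roll":0},{"tx":0,"ty":0,"tz":0,"roll":0},{"tx":0,"ty":0,"tz":0,"roll":0}]' | tail -3
python3 go.py .5957 .0936 .079 -.097
```

```text
contact_force: [0.1, -0.3, -2.6]
opening: 0.0344
grip_force: 60.9
t 8.75 pos [0.5952 0.0937 0.1197] roll 0.0 | now [-0.5 -0.  40.7] | after roll -0.5 -0.0 z [ 1.2e-03  1.0e-04 -1.0e+00]
```

```bash
python3 -m handwheel '[{"tx":0,"ty":0,"tz":8,"roll":0},{"tx":0,"ty":0,"tz":8,"roll":0},{"tx":0,"ty":0,"tz":8,"roll":0},{"tx":0,"ty":0,"tz":6,"roll":0},{"tx":0,"ty":0,"tz":4,"roll":0},{"tx":0,"ty":0,"tz":3,"roll":0},{"tx":0,"ty":0,"tz":0,"roll":0},{"tx":0,"ty":0,"tz":0,"roll":0},{"tx":0,"ty":0,"tz":0,"roll":0},{"tx":0,"ty":0,"tz":0,"roll":0}]' | tail -3
python3 go.py .5957 .0936 .079 -.097
```

```text
contact_force: [2.0, -1.2, -3.5]
opening: 0.035
grip_force: 60.9
t 9.58 pos [0.5948 0.0937 0.0822] roll 0.0 | now [-0.9  0.   3.2] | after roll -0.9 0.0 z [ 3.e-04 -0.e+00 -1.e+00]
```

```bash
python3 -m handwheel '[{"tx":-0.7,"ty":0,"tz":1,"roll":0},{"tx":0,"ty":0,"tz":1,"roll":0},{"tx":0,"ty":0,"tz":1.2,"roll":0},{"tx":0,"ty":0,"tz":0,"roll":0},{"tx":0,"ty":0,"tz":0,"roll":0},{"tx":0,"ty":0,"tz":0,"roll":0},{"tx":0,"ty":0,"tz":0,"roll":0}]' | tail -3
python3 go.py .5957 .0936 .079 -.097
```

```text
contact_force: [-3.0, 1.1, 3.7]
opening: 0.0349
grip_force: 61.3
t 10.17 pos [0.5955 0.0937 0.0793] roll 0.0 | now [-0.2 -0.   0.3] | after roll -0.2 -0.0 z [ 0.  0. -1.]
```

Contact force turned positive at the home height, so it is seated. I'll release, rise and head for the ball punch.

```bash
python3 -m handwheel '[{"tx":0,"ty":0,"tz":0,"roll":0},{"tx":0,"ty":0,"tz":0,"roll":0},{"tx":0,"ty":0,"tz":0,"roll":0},{"tx":0,"ty":0,"tz":0,"roll":0},{"tx":0,"ty":0,"tz":-10,"roll":0},{"tx":0,"ty":0,"tz":-25,"roll":0},{"tx":0,"ty":0,"tz":-35,"roll":0},{"tx":0,"ty":0,"tz":-35,"roll":0},{"tx":0,"ty":0,"tz":0,"roll":-0.082},{"tx":0,"ty":0,"tz":0,"roll":-0.082},{"tx":0,"ty":0,"tz":0,"roll":-0.082},{"tx":0,"ty":0,"tz":0,"roll":0}]' 70 | tail -3
python3 go.py .5212 -.1298 .079 .1492
```

```text
contact_force: [-0.3, -0.3, -0.8]
opening: 0.0701
grip_force: 0.0
t 11.17 pos [0.5957 0.0936 0.185 ] roll 0.001 | now [ 107.3 -209.7  105.9] | after roll 107.1 -209.8 z [ 0.0016  0.     -1.    ]
```

```bash
python3 -m handwheel '[{"tx":15,"ty":-30,"tz":0,"roll":0},{"tx":15,"ty":-30,"tz":0,"roll":0},{"tx":15,"ty":-30,"tz":0,"roll":0},{"tx":15,"ty":-30,"tz":0,"roll":0},{"tx":16,"ty":-30,"tz":0,"roll":0},{"tx":16,"ty":-30,"tz":0,"roll":0},{"tx":15,"ty":-30,"tz":0,"roll":0},{"tx":0,"ty":0,"tz":25,"roll":0},{"tx":0,"ty":0,"tz":25,"roll":0}]' | tail -3
python3 -m handwheel '[{"tx":0,"ty":0,"tz":0,"roll":0},{"tx":0,"ty":0,"tz":0,"roll":0},{"tx":0,"ty":0,"tz":0,"roll":0},{"tx":0,"ty":0,"tz":0,"roll":0},{"tx":0,"ty":0,"tz":0,"roll":0},{"tx":0,"ty":0,"tz":0,"roll":0},{"tx":0,"ty":0,"tz":0,"roll":0}]' | tail -3
python3 go.py .5212 -.1298 .079 .1492
python3 - <<'E'
from h import *
save("side","d1")
a=cv2.imread("pics/d1.png")[190:350,220:410];cv2.imwrite("pics/d1c.png",cv2.resize(a,None,fx=3.5,fy=3.5,interpolation=2))
E
```

```text
contact_force: [0.4, -0.1, -0.6]
opening: 0.0701
grip_force: 0.0
contact_force: [0.4, -0.6, -0.4]
opening: 0.0699
grip_force: 0.0
t 12.5 pos [ 0.5214 -0.1299  0.1348] roll 0.0 | now [ 0.2  0.2 55.8] | after roll 0.2 0.2 z [ 1.4e-03 -6.0e-04 -1.0e+00]
```

View pics/d1c.png

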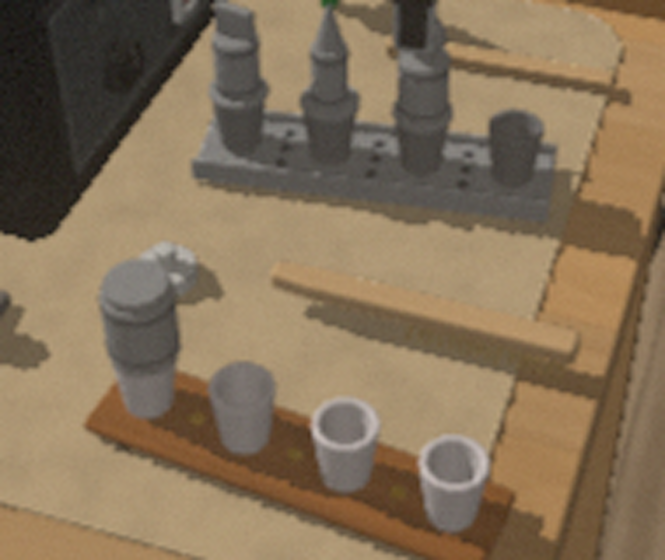

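The side crop shows the flat punch upright in the far rack socket (140,340) with its flange on the rim. The near sleeve (515,140) is empty, and the gripper is over the ball punch. Descending and gripping.

```bash
python3 -m handwheel '[{"tx":0,"ty":0,"tz":15,"roll":0},{"tx":0,"ty":0,"tz":20,"roll":0},{"tx":0,"ty":0,"tz":15,"roll":0},{"tx":0,"ty":0,"tz":5,"roll":0},{"tx":0,"ty":0,"tz":0,"roll":0},{"tx":0,"ty":0,"tz":0,"roll":0},{"tx":0,"ty":0,"tz":0,"roll":0},{"tx":0,"ty":0,"tz":0,"roll":0},{"tx":0,"ty":0,"tz":0,"roll":0},{"tx":0,"ty":0,"tz":0,"roll":0}]' | tail -3
python3 go.py .5212 -.1298 .079 .1492
python3 -m handwheel '[{"tx":0,"ty":0,"tz":0,"roll":0},{"tx":0,"ty":0,"tz":0,"roll":0},{"tx":0,"ty":0,"tz":0,"roll":0},{"tx":0,"ty":0,"tz":0,"roll":0},{"tx":0,"ty":0,"tz":0,"roll":0},{"tx":0,"ty":0,"tz":0,"roll":0},{"tx":0,"ty":0,"tz":0,"roll":0},{"tx":0,"ty":0,"tz":0,"roll":0}]' 15 60 | tail -3
python3 go.py .5212 -.1298 .079 .1492
python3 -m handwheel '[{"tx":0,"ty":0,"tz":-10,"roll":0},{"tx":0,"ty":0,"tz":-20,"roll":0},{"tx":0,"ty":0,"tz":-25,"roll":0},{"tx":0,"ty":0,"tz":-25,"roll":0},{"tx":0,"ty":0,"tz":-25,"roll":0},{"tx":0,"ty":0,"tz":-25,"roll":0},{"tx":0,"ty":0,"tz":0,"roll":0.082},{"tx":0,"ty":0,"tz":0,"roll":0.082},{"tx":0,"ty":0,"tz":0,"roll":0.082},{"tx":0,"ty":0,"tz":0,"roll":0}]' | tail -3
python3 go.py .5409 .0989 .079 -.097
```

```text
contact_force: [0.1, 0.3, -0.3]
opening: 0.0699
grip_force: 0.0
t 13.38 pos [ 0.5213 -0.1302  0.0796] roll 0.0 | now [0.1 0.4 0.6] | after roll 0.1 0.4 z [ 1.3e-03 -6.0e-04 -1.0e+00]
contact_force: [-1.1, -0.0, 3.3]
opening: 0.0286
grip_force: 59.0
t 14.05 pos [ 0.521  -0.1301  0.079 ] roll -0.0 | now [-0.3  0.2  0. ] | after roll -0.3 0.2 z [ 3.e-04 -2.e-04 -1.e+00]
contact_force: [0.4, 0.7, -2.3]
opening: 0.0286
grip_force: 59.3
t 14.88 pos [ 0.5204 -0.1298  0.2088] roll -0.001 | now [  2.  229.5 129.9] | after roll 1.7 229.5 z [-5.e-04  3.e-04 -1.e+00]
```

```bash
python3 -m handwheel '[{"tx":0,"ty":28,"tz":0,"roll":0},{"tx":0,"ty":29,"tz":0,"roll":0},{"tx":1,"ty":29,"tz":0,"roll":0},{"tx":0,"ty":29,"tz":0,"roll":0},{"tx":0,"ty":29,"tz":0,"roll":0},{"tx":0,"ty":29,"tz":0,"roll":0},{"tx":0,"ty":28,"tz":0,"roll":0},{"tx":0,"ty":28,"tz":0,"roll":0},{"tx":0,"ty":0,"tz":20,"roll":0},{"tx":0,"ty":0,"tz":30,"roll":0},{"tx":0,"ty":0,"tz":20,"roll":0}]' | tail -3
python3 -m handwheel '[{"tx":0,"ty":0,"tz":0,"roll":0},{"tx":0,"ty":0,"tz":0,"roll":0},{"tx":0,"ty":0,"tz":0,"roll":0},{"tx":0,"ty":0,"tz":0,"roll":0},{"tx":0,"ty":0,"tz":0,"roll":0},{"tx":0,"ty":0,"tz":0,"roll":0},{"tx":0,"ty":0,"tz":0,"roll":0},{"tx":0,"ty":0,"tz":0,"roll":0}]' | tail -3
python3 go.py .5409 .0989 .079 -.097
```

```text
contact_force: [-0.9, -1.0, -2.5]
opening: 0.0287
grip_force: 59.7
contact_force: [-0.1, -0.9, -1.0]
opening: 0.0287
grip_force: 59.7
t 16.47 pos [0.5422 0.098  0.1393] roll 0.0 | now [ 1.4  0.8 60.3] | after roll 1.4 0.8 z [ 8.e-04  0.e+00 -1.e+00]
```

```bash
python3 -m handwheel '[{"tx":1,"ty":0.8,"tz":6,"roll":0},{"tx":0,"ty":0,"tz":10,"roll":0},{"tx":0,"ty":0,"tz":10,"roll":0},{"tx":0,"ty":0,"tz":10,"roll":0},{"tx":0,"ty":0,"tz":8,"roll":0},{"tx":0,"ty":0,"tz":6,"roll":0},{"tx":0,"ty":0,"tz":4,"roll":0},{"tx":0,"ty":0,"tz":3,"roll":0},{"tx":0,"ty":0,"tz":0,"roll":0},{"tx":0,"ty":0,"tz":0,"roll":0},{"tx":0,"ty":0,"tz":0,"roll":0},{"tx":0,"ty":0,"tz":0,"roll":0}]' | tail -3
python3 go.py .5409 .0989 .079 -.097
```

```text
contact_force: [0.2, 0.0, -1.6]
opening: 0.0284
grip_force: 59.7
t 17.47 pos [0.5415 0.099  0.0825] roll 0.0 | now [ 0.6 -0.1  3.5] | after roll 0.6 -0.1 z [ 1.2e-03  1.0e-04 -1.0e+00]
```

```bash
python3 -m handwheel '[{"tx":0,"ty":0,"tz":1,"roll":0},{"tx":0,"ty":0,"tz":1,"roll":0},{"tx":0,"ty":0,"tz":1.3,"roll":0},{"tx":0,"ty":0,"tz":0,"roll":0},{"tx":0,"ty":0,"tz":0,"roll":0},{"tx":0,"ty":0,"tz":0,"roll":0},{"tx":0,"ty":0,"tz":0,"roll":0}]' | tail -3
python3 go.py .5409 .0989 .079 -.097
```

```text
contact_force: [-1.3, -0.1, 3.6]
opening: 0.0284
grip_force: 60.3
t 18.05 pos [0.5413 0.0989 0.079 ] roll 0.0 | now [ 0.4 -0.1  0. ] | after roll 0.4 -0.1 z [ 5.e-04  0.e+00 -1.e+00]
```

```bash
python3 -m handwheel '[{"tx":0,"ty":0,"tz":0,"roll":0},{"tx":0,"ty":0,"tz":0,"roll":0},{"tx":0,"ty":0,"tz":0,"roll":0},{"tx":0,"ty":0,"tz":0,"roll":0},{"tx":0,"ty":0,"tz":-10,"roll":0},{"tx":0,"ty":0,"tz":-25,"roll":0},{"tx":0,"ty":0,"tz":-35,"roll":0},{"tx":0,"ty":0,"tz":-35,"roll":0},{"tx":0,"ty":0,"tz":0,"roll":-0.082},{"tx":0,"ty":0,"tz":0,"roll":-0.082},{"tx":0,"ty":0,"tz":0,"roll":-0.082},{"tx":0,"ty":0,"tz":0,"roll":0}]' 70 | tail -3
python3 go.py .5756 -.1216 .079 .1492
```

```text
contact_force: [0.1, -0.9, -0.4]
opening: 0.0701
grip_force: 0.0
t 19.05 pos [0.5413 0.099  0.1847] roll 0.001 | now [  -0.7 -223.2  105.7] | after roll -1.0 -223.2 z [ 1.5e-03  1.0e-04 -1.0e+00]
```

```bash
python3 -m handwheel '[{"tx":0,"ty":-28,"tz":0,"roll":0},{"tx":0,"ty":-28,"tz":0,"roll":0},{"tx":-1,"ty":-28,"tz":0,"roll":0},{"tx":0,"ty":-28,"tz":0,"roll":0},{"tx":0,"ty":-28,"tz":0,"roll":0},{"tx":0,"ty":-28,"tz":0,"roll":0},{"tx":0,"ty":-28,"tz":0,"roll":0},{"tx":0,"ty":-27,"tz":0,"roll":0},{"tx":0,"ty":0,"tz":20,"roll":0},{"tx":0,"ty":0,"tz":25,"roll":0}]' | tail -3
python3 -m handwheel '[{"tx":0,"ty":0,"tz":0,"roll":0},{"tx":0,"ty":0,"tz":0,"roll":0},{"tx":0,"ty":0,"tz":0,"roll":0},{"tx":0,"ty":0,"tz":0,"roll":0},{"tx":0,"ty":0,"tz":0,"roll":0},{"tx":0,"ty":0,"tz":0,"roll":0},{"tx":0,"ty":0,"tz":0,"roll":0}]' | tail -3
python3 go.py .5756 -.1216 .079 .1492
```

```text
contact_force: [-0.0, 0.2, -0.6]
opening: 0.0701
grip_force: 0.0
contact_force: [-0.1, -0.1, 1.3]
opening: 0.07
grip_force: 0.0
t 20.47 pos [ 0.5757 -0.1214  0.1395] roll 0.0 | now [ 0.2 -0.2 60.5] | after roll 0.2 -0.2 z [ 1.5e-03 -5.0e-04 -1.0e+00]
```

```bash
python3 -m handwheel '[{"tx":0,"ty":0,"tz":15,"roll":0},{"tx":0,"ty":0,"tz":20,"roll":0},{"tx":0,"ty":0,"tz":15,"roll":0},{"tx":0,"ty":0,"tz":9.5,"roll":0},{"tx":0,"ty":0,"tz":0,"roll":0},{"tx":0,"ty":0,"tz":0,"roll":0},{"tx":0,"ty":0,"tz":0,"roll":0},{"tx":0,"ty":0,"tz":0,"roll":0},{"tx":0,"ty":0,"tz":0,"roll":0},{"tx":0,"ty":0,"tz":0,"roll":0}]' | tail -3
python3 go.py .5756 -.1216 .079 .1492
python3 -m handwheel '[{"tx":0,"ty":0,"tz":0,"roll":0},{"tx":0,"ty":0,"tz":0,"roll":0},{"tx":0,"ty":0,"tz":0,"roll":0},{"tx":0,"ty":0,"tz":0,"roll":0},{"tx":0,"ty":0,"tz":0,"roll":0},{"tx":0,"ty":0,"tz":0,"roll":0},{"tx":0,"ty":0,"tz":0,"roll":0},{"tx":0,"ty":0,"tz":0,"roll":0}]' 8 60 | tail -3
python3 go.py .5756 -.1216 .079 .1492
python3 -m handwheel '[{"tx":0,"ty":0,"tz":-10,"roll":0},{"tx":0,"ty":0,"tz":-20,"roll":0},{"tx":0,"ty":0,"tz":-25,"roll":0},{"tx":0,"ty":0,"tz":-25,"roll":0},{"tx":0,"ty":0,"tz":-25,"roll":0},{"tx":0,"ty":0,"tz":-25,"roll":0},{"tx":0,"ty":0,"tz":0,"roll":0.082},{"tx":0,"ty":0,"tz":0,"roll":0.082},{"tx":0,"ty":0,"tz":0,"roll":0.082},{"tx":0,"ty":0,"tz":0,"roll":0}]' | tail -3
python3 go.py .4862 .1042 .079 -.097
```

```text
contact_force: [-0.5, -0.8, 0.2]
opening: 0.0701
grip_force: 0.0
t 21.3 pos [ 0.5758 -0.1216  0.08  ] roll 0.0 | now [0.2 0.  1. ] | after roll 0.2 0.0 z [ 1.6e-03 -6.0e-04 -1.0e+00]
contact_force: [0.6, -0.4, 1.4]
opening: 0.0203
grip_force: 58.6
t 21.97 pos [ 0.5753 -0.1215  0.0793] roll -0.0 | now [-0.3 -0.1  0.3] | after roll -0.3 -0.1 z [ 2.e-04 -1.e-04 -1.e+00]
contact_force: [-0.4, 0.1, -2.2]
opening: 0.0204
grip_force: 58.8
t 22.8 pos [ 0.5748 -0.1213  0.2089] roll -0.001 | now [110.1 215.7 130. ] | after roll 109.9 215.8 z [-6.e-04  3.e-04 -1.e+00]
```

```bash
python3 -m handwheel '[{"tx":13,"ty":27,"tz":0,"roll":0},{"tx":14,"ty":27,"tz":0,"roll":0},{"tx":14,"ty":27,"tz":0,"roll":0},{"tx":14,"ty":27,"tz":0,"roll":0},{"tx":14,"ty":27,"tz":0,"roll":0},{"tx":14,"ty":27,"tz":0,"roll":0},{"tx":14,"ty":27,"tz":0,"roll":0},{"tx":12,"ty":27,"tz":0,"roll":0},{"tx":0,"ty":0,"tz":20,"roll":0},{"tx":0,"ty":0,"tz":30,"roll":0},{"tx":0,"ty":0,"tz":20,"roll":0}]' | tail -3
python3 -m handwheel '[{"tx":0,"ty":0,"tz":0,"roll":0},{"tx":0,"ty":0,"tz":0,"roll":0},{"tx":0,"ty":0,"tz":0,"roll":0},{"tx":0,"ty":0,"tz":0,"roll":0},{"tx":0,"ty":0,"tz":0,"roll":0},{"tx":0,"ty":0,"tz":0,"roll":0},{"tx":0,"ty":0,"tz":0,"roll":0},{"tx":0,"ty":0,"tz":0,"roll":0}]' | tail -3
python3 go.py .4862 .1042 .079 -.097
```

```text
contact_force: [-0.4, 0.0, -3.0]
opening: 0.0203
grip_force: 59.2
contact_force: [0.3, 0.6, -3.1]
opening: 0.0209
grip_force: 59.2
t 24.38 pos [0.4878 0.1041 0.1395] roll 0.0 | now [ 1.7 -0.  60.5] | after roll 1.7 -0.0 z [ 8.e-04  1.e-04 -1.e+00]
```

```bash
python3 -m handwheel '[{"tx":1.4,"ty":0,"tz":6,"roll":0},{"tx":0,"ty":0,"tz":10,"roll":0},{"tx":0,"ty":0,"tz":10,"roll":0},{"tx":0,"ty":0,"tz":10,"roll":0},{"tx":0,"ty":0,"tz":8,"roll":0},{"tx":0,"ty":0,"tz":6,"roll":0},{"tx":0,"ty":0,"tz":4,"roll":0},{"tx":0,"ty":0,"tz":3,"roll":0},{"tx":0,"ty":0,"tz":0,"roll":0},{"tx":0,"ty":0,"tz":0,"roll":0},{"tx":0,"ty":0,"tz":0,"roll":0},{"tx":0,"ty":0,"tz":0,"roll":0}]' | tail -3
python3 go.py .4862 .1042 .079 -.097
```

```text
contact_force: [-0.6, 0.0, -1.3]
opening: 0.0205
grip_force: 59.2
t 25.38 pos [0.4867 0.1043 0.0826] roll 0.0 | now [ 0.4 -0.1  3.6] | after roll 0.4 -0.1 z [ 0.0013  0.     -1.    ]
```

```bash
python3 -m handwheel '[{"tx":0,"ty":0,"tz":1,"roll":0},{"tx":0,"ty":0,"tz":1,"roll":0},{"tx":0,"ty":0,"tz":1.2,"roll":0},{"tx":0,"ty":0,"tz":0,"roll":0},{"tx":0,"ty":0,"tz":0,"roll":0},{"tx":0,"ty":0,"tz":0,"roll":0},{"tx":0,"ty":0,"tz":0,"roll":0}]' | tail -3
python3 go.py .4862 .1042 .079 -.097
```

```text
contact_force: [-0.8, 0.0, 1.8]
opening: 0.0205
grip_force: 59.8
t 25.97 pos [0.4864 0.1042 0.0792] roll 0.0 | now [ 0.2 -0.1  0.2] | after roll 0.2 -0.1 z [ 5.e-04 -0.e+00 -1.e+00]
```

```bash
python3 -m handwheel '[{"tx":0,"ty":0,"tz":0,"roll":0},{"tx":0,"ty":0,"tz":0,"roll":0},{"tx":0,"ty":0,"tz":0,"roll":0},{"tx":0,"ty":0,"tz":0,"roll":0},{"tx":0,"ty":0,"tz":-10,"roll":0},{"tx":0,"ty":0,"tz":-25,"roll":0},{"tx":0,"ty":0,"tz":-35,"roll":0},{"tx":0,"ty":0,"tz":-35,"roll":0},{"tx":0,"ty":0,"tz":0,"roll":-0.082},{"tx":0,"ty":0,"tz":0,"roll":-0.082},{"tx":0,"ty":0,"tz":0,"roll":-0.082},{"tx":0,"ty":0,"tz":0,"roll":0}]' 70 | tail -3
python3 go.py .630 -.1134 .079 .1492
python3 - <<'E'
from h import *
for f in("s0","d0"):
    W,_=cloud(f);P=W.reshape(-1,3);k=P[(P[:,2]>.125)&(P[:,2]<.5)&(abs(P[:,1]+.11)<.12)&(P[:,0]<.75)&(P[:,0]>.4)]
    for z in (.13,.18,.23,.28,.35): 
        q=k[(k[:,2]>=z)&(k[:,2]<z+.05)]
        if len(q)>20: print(f,z,len(q),np.percentile(q[:,0],1).round(3))
E
```

```text
contact_force: [0.1, -0.6, -0.5]
opening: 0.07
grip_force: 0.0
t 26.97 pos [0.4864 0.1042 0.185 ] roll 0.001 | now [-109.1 -236.7  106.2] | after roll -109.4 -236.6 z [ 1.6e-03  1.0e-04 -1.0e+00]
s0 0.13 2871 0.651
s0 0.18 2923 0.654
s0 0.23 1525 0.66
d0 0.13 2142 0.651
d0 0.18 2039 0.655
d0 0.23 1810 0.664
```

Run:
```python
from h import *
a=.1492;c=np.array([.630,-.1134]);ex=np.array([np.cos(a),np.sin(a)]);ey=np.array([-np.sin(a),np.cos(a)])
for f in("s0","d0"):
    W,_=cloud(f);P=W.reshape(-1,3);k=P[(P[:,2]>.12)&(P[:,2]<.5)&(abs(P[:,1]+.11)<.14)&(P[:,0]<.85)&(P[:,0]>.64)]
    L=(k[:,:2]-c)@ex; S=(k[:,:2]-c)@ey
    for s in (-.11,-.09,-.07,-.05,-.03,-.01,.01,.03,.05):
        for z0,z1 in((.125,.2),(.2,.5)):
            q=(abs(S-s)<.01)&(k[:,2]>z0)&(k[:,2]<z1)
            if q.sum()>10: print(f,s,z0,np.percentile(L[q],[1,5]).round(3))
```

```text
s0 -0.11 0.125 [0.005 0.006]
s0 -0.11 0.2 [0.009 0.01 ]
s0 -0.09 0.125 [0.006 0.007]
s0 -0.09 0.2 [0.051 0.053]
s0 -0.07 0.125 [0.056 0.058]
s0 -0.07 0.2 [0.055 0.056]
s0 -0.05 0.125 [0.06  0.061]
s0 -0.05 0.2 [0.058 0.06 ]
s0 -0.03 0.125 [0.063 0.064]
s0 -0.03 0.2 [0.061 0.063]
s0 -0.01 0.125 [0.066 0.068]
s0 -0.01 0.2 [0.066 0.067]
s0 0.01 0.125 [0.069 0.071]
s0 0.01 0.2 [0.069 0.07 ]
s0 0.03 0.125 [0.072 0.074]
s0 0.03 0.2 [0.072 0.073]
s0 0.05 0.125 [0.077 0.078]
s0 0.05 0.2 [0.076 0.077]
d0 -0.11 0.125 [0.005 0.007]
d0 -0.11 0.2 [0.009 0.012]
d0 -0.09 0.125 [0.006 0.009]
d0 -0.09 0.2 [0.052 0.053]
d0 -0.07 0.125 [0.057 0.058]
d0 -0.07 0.2 [0.055 0.056]
d0 -0.05 0.125 [0.061 0.062]
d0 -0.05 0.2 [0.058 0.06 ]
d0 -0.03 0.125 [0.063 0.064]
d0 -0.03 0.2 [0.061 0.063]
d0 -0.01 0.125 [0.066 0.067]
d0 -0.01 0.2 [0.065 0.066]
d0 0.01 0.125 [0.07 0.07]
d0 0.01 0.2 [0.069 0.07 ]
d0 0.03 0.125 [0.073 0.074]
d0 0.03 0.2 [0.071 0.072]
d0 0.05 0.125 [0.076 0.077]
d0 0.05 0.2 [0.075 0.077]
```

Run:
```python
from h import *
for f in("s0","d0"):
    W,_=cloud(f);P=W.reshape(-1,3);k=P[(P[:,2]>.05)&(P[:,2]<.6)&(P[:,1]<-.15)&(P[:,1]>-.3)&(P[:,0]<.668)&(P[:,0]>.55)]
    k=k[~((k[:,2]<.13)&(k[:,1]<-.25))]
    for z in np.arange(.05,.4,.03):
        q=k[(k[:,2]>=z)&(k[:,2]<z+.03)]
        if len(q)>5: print(f,z.round(2),len(q),q.min(0).round(3),q.max(0).round(3))
save("scene","s1")
```

```text
s0 0.14 119 [ 0.648 -0.219  0.143] [ 0.667 -0.208  0.17 ]
s0 0.17 138 [ 0.65  -0.222  0.17 ] [ 0.668 -0.211  0.2  ]
s0 0.2 140 [ 0.653 -0.227  0.2  ] [ 0.668 -0.214  0.23 ]
s0 0.23 53 [ 0.658 -0.227  0.23 ] [ 0.668 -0.216  0.245]
d0 0.14 100 [ 0.649 -0.217  0.142] [ 0.667 -0.207  0.17 ]
d0 0.17 100 [ 0.651 -0.218  0.17 ] [ 0.668 -0.21   0.199]
d0 0.2 89 [ 0.654 -0.226  0.2  ] [ 0.668 -0.212  0.23 ]
d0 0.23 38 [ 0.658 -0.228  0.23 ] [ 0.668 -0.212  0.244]
```

View pics/s1.png

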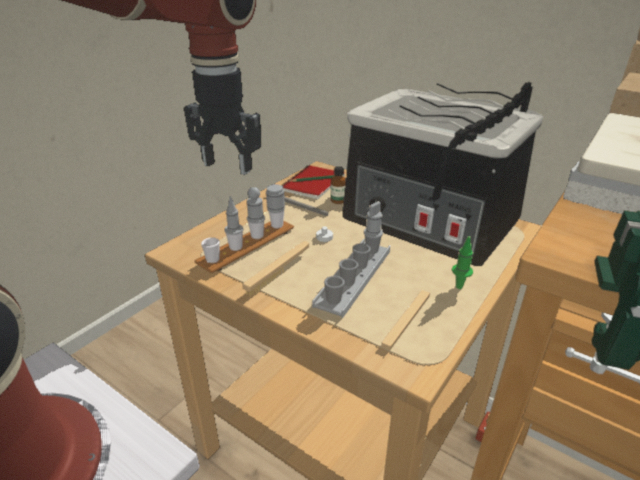

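The scene picture shows three punches in the rack (cone, ball, flat from the second socket outward), with the nearest socket (211,250) empty. The chisel remains at (376,215), close to the washer and its black handle. I'm checking the arm envelope against the washer before the last pick.

Run:
```python
from h import *
o=ctrl.get_obs();p=o["tool_pos"];M=R.from_rotvec(o["tool_rot"]).as_matrix();print(o["q"].round(3))
save("side","d2")
for f in("s1","d2"):
    W,im=cloud(f);P=W.reshape(-1,3);k=P[(P[:,2]>.15)&(P[:,2]<.8)&(np.hypot(P[:,0]-p[0],P[:,1]-p[1])<.16)]
    L=(k-p)@M
    for h in np.arange(0,.42,.03):
        q=L[(-L[:,2]>=h)&(-L[:,2]<h+.03)]
        if len(q)>5: print(f,h.round(2),len(q),np.percentile(q[:,:2],[1,99],axis=0).round(3).tolist())
for f in("s0","d0"):
    W,_=cloud(f);P=W.reshape(-1,3);k=P[(P[:,2]>.24)&(P[:,2]<.5)&(P[:,0]>.6)&(P[:,0]<1)&(abs(P[:,1]+.12)<.2)]
    print(f,np.percentile(k[:,2],[50,90,99,100]).round(3)); q=k[k[:,2]>.265]; print(q.min(0),q.max(0))
```

```text
[ 0.061 -0.211  1.972 -0.     1.379 -1.657]
s1 0.0 429 [[-0.012, -0.05], [0.011, 0.048]]
s1 0.03 802 [[-0.013, -0.068], [0.016, 0.065]]
s1 0.06 1247 [[-0.015, -0.069], [0.019, 0.066]]
s1 0.09 920 [[-0.013, -0.069], [0.036, 0.062]]
s1 0.12 957 [[-0.017, -0.039], [0.037, 0.023]]
s1 0.15 983 [[-0.021, -0.038], [0.037, 0.024]]
s1 0.18 1048 [[-0.018, -0.037], [0.036, 0.022]]
s1 0.21 1108 [[-0.023, -0.063], [0.078, 0.045]]
s1 0.24 2381 [[-0.028, -0.067], [0.157, 0.009]]
s1 0.27 33 [[0.139, -0.046], [0.158, -0.023]]
d2 0.0 234 [[-0.011, -0.041], [0.011, 0.049]]
d2 0.03 361 [[-0.012, -0.045], [0.017, 0.067]]
d2 0.06 746 [[-0.019, -0.014], [0.019, 0.068]]
d2 0.09 837 [[-0.029, 0.009], [0.036, 0.068]]
d2 0.12 1298 [[-0.034, 0.003], [0.037, 0.038]]
d2 0.15 1434 [[-0.035, -0.007], [0.037, 0.037]]
d2 0.18 1417 [[-0.033, 0.002], [0.035, 0.036]]
d2 0.21 1236 [[-0.035, 0.033], [0.079, 0.063]]
d2 0.24 5535 [[-0.044, 0.045], [0.149, 0.068]]
d2 0.27 7984 [[-0.038, -0.042], [0.147, 0.068]]
d2 0.3 7916 [[-0.012, -0.048], [0.149, 0.068]]
d2 0.33 414 [[0.124, 0.011], [0.154, 0.045]]
s0 [0.325 0.398 0.418 0.425]
[ 0.79942333 -0.31997295  0.26501617] [0.96869996 0.07999717 0.42507563]
d0 [0.341 0.423 0.453 0.464]
[ 0.79930541 -0.31997404  0.26500619] [0.964457   0.07999491 0.46431511]
```

The envelope is ±70 mm sideways and at most 44 mm ahead. The washer face is 58 mm or more ahead and the handle is 100 mm to the side, so it clears.

```bash
python3 -m handwheel '[{"tx":-13,"ty":-26,"tz":0,"roll":0},{"tx":-14,"ty":-30,"tz":0,"roll":0},{"tx":-14,"ty":-30,"tz":0,"roll":0},{"tx":-14,"ty":-30,"tz":0,"roll":0},{"tx":-14,"ty":-30,"tz":0,"roll":0},{"tx":-14,"ty":-30,"tz":0,"roll":0},{"tx":-13,"ty":-30,"tz":0,"roll":0},{"tx":-13,"ty":-30,"tz":0,"roll":0},{"tx":0,"ty":0,"tz":20,"roll":0},{"tx":0,"ty":0,"tz":20,"roll":0}]' | tail -3
python3 -m handwheel '[{"tx":0,"ty":0,"tz":0,"roll":0},{"tx":0,"ty":0,"tz":0,"roll":0},{"tx":0,"ty":0,"tz":0,"roll":0},{"tx":0,"ty":0,"tz":0,"roll":0},{"tx":0,"ty":0,"tz":0,"roll":0},{"tx":0,"ty":0,"tz":0,"roll":0},{"tx":0,"ty":0,"tz":0,"roll":0}]' | tail -3
python3 go.py .630 -.1134 .079 .1492
```

```text
contact_force: [-0.7, 0.2, -0.6]
opening: 0.0702
grip_force: 0.0
contact_force: [-0.6, -0.0, 0.6]
opening: 0.0703
grip_force: 0.0
t 28.48 pos [ 0.6294 -0.1128  0.1448] roll 0.0 | now [-0.4 -0.6 65.8] | after roll -0.4 -0.6 z [ 1.3e-03 -5.0e-04 -1.0e+00]
```

```bash
python3 -m handwheel '[{"tx":-0.4,"ty":-0.6,"tz":15,"roll":0},{"tx":0,"ty":0,"tz":20,"roll":0},{"tx":0,"ty":0,"tz":20,"roll":0},{"tx":0,"ty":0,"tz":10,"roll":0},{"tx":0,"ty":0,"tz":0,"roll":0},{"tx":0,"ty":0,"tz":0,"roll":0},{"tx":0,"ty":0,"tz":0,"roll":0},{"tx":0,"ty":0,"tz":0,"roll":0},{"tx":0,"ty":0,"tz":0,"roll":0},{"tx":0,"ty":0,"tz":0,"roll":0}]' | tail -3
python3 go.py .630 -.1134 .079 .1492
python3 -m handwheel '[{"tx":0,"ty":0,"tz":0,"roll":0},{"tx":0,"ty":0,"tz":0,"roll":0},{"tx":0,"ty":0,"tz":0,"roll":0},{"tx":0,"ty":0,"tz":0,"roll":0},{"tx":0,"ty":0,"tz":0,"roll":0},{"tx":0,"ty":0,"tz":0,"roll":0},{"tx":0,"ty":0,"tz":0,"roll":0},{"tx":0,"ty":0,"tz":0,"roll":0}]' 12 60 | tail -3
python3 go.py .630 -.1134 .079 .1492
python3 -m handwheel '[{"tx":0,"ty":0,"tz":-10,"roll":0},{"tx":0,"ty":0,"tz":-20,"roll":0},{"tx":0,"ty":0,"tz":-25,"roll":0},{"tx":0,"ty":0,"tz":-25,"roll":0},{"tx":0,"ty":0,"tz":-25,"roll":0},{"tx":0,"ty":0,"tz":-25,"roll":0},{"tx":0,"ty":0,"tz":0,"roll":0.082},{"tx":0,"ty":0,"tz":0,"roll":0.082},{"tx":0,"ty":0,"tz":0,"roll":0.082},{"tx":0,"ty":0,"tz":0,"roll":0}]' | tail -3
python3 go.py .4315 .1096 .079 -.097
```

```text
contact_force: [0.4, -0.4, 0.1]
opening: 0.0698
grip_force: 0.0
t 29.32 pos [ 0.6302 -0.1137  0.08  ] roll 0.0 | now [0.2 0.3 1. ] | after roll 0.2 0.3 z [ 1.9e-03 -6.0e-04 -1.0e+00]
contact_force: [-0.8, 0.2, 2.6]
opening: 0.0256
grip_force: 58.9
t 29.98 pos [ 0.6297 -0.1136  0.0791] roll 0.0 | now [-0.3  0.1  0.1] | after roll -0.3 0.1 z [ 4.e-04 -2.e-04 -1.e+00]
contact_force: [0.5, 0.5, -1.3]
opening: 0.0255
grip_force: 59.0
t 30.82 pos [ 0.6291 -0.1132  0.2086] roll -0.001 | now [218.4 202.4 129.9] | after roll 218.2 202.6 z [-8.e-04  4.e-04 -1.e+00]
```

```bash
python3 -m handwheel '[{"tx":20,"ty":18,"tz":0,"roll":0},{"tx":22,"ty":20,"tz":0,"roll":0},{"tx":22,"ty":21,"tz":0,"roll":0},{"tx":22,"ty":21,"tz":0,"roll":0},{"tx":22,"ty":21,"tz":0,"roll":0},{"tx":22,"ty":21,"tz":0,"roll":0},{"tx":22,"ty":21,"tz":0,"roll":0},{"tx":22,"ty":20,"tz":0,"roll":0},{"tx":22,"ty":20,"tz":0,"roll":0},{"tx":21,"ty":19,"tz":0,"roll":0},{"tx":0,"ty":0,"tz":30,"roll":0},{"tx":0,"ty":0,"tz":30,"roll":0}]' | tail -3
python3 -m handwheel '[{"tx":0,"ty":0,"tz":10,"roll":0},{"tx":0,"ty":0,"tz":0,"roll":0},{"tx":0,"ty":0,"tz":0,"roll":0},{"tx":0,"ty":0,"tz":0,"roll":0},{"tx":0,"ty":0,"tz":0,"roll":0},{"tx":0,"ty":0,"tz":0,"roll":0},{"tx":0,"ty":0,"tz":0,"roll":0},{"tx":0,"ty":0,"tz":0,"roll":0},{"tx":0,"ty":0,"tz":0,"roll":0}]' | tail -3
python3 go.py .4315 .1096 .079 -.097
```

```text
contact_force: [0.0, 0.8, -2.2]
opening: 0.0256
grip_force: 59.3
contact_force: [-0.5, -0.1, -2.3]
opening: 0.0255
grip_force: 59.3
t 32.57 pos [0.4333 0.1085 0.1392] roll 0.0 | now [ 1.9  0.9 60.2] | after roll 1.9 0.9 z [ 6.e-04  0.e+00 -1.e+00]
```

```bash
python3 -m handwheel '[{"tx":1.6,"ty":0.9,"tz":6,"roll":0},{"tx":0,"ty":0,"tz":10,"roll":0},{"tx":0,"ty":0,"tz":10,"roll":0},{"tx":0,"ty":0,"tz":10,"roll":0},{"tx":0,"ty":0,"tz":8,"roll":0},{"tx":0,"ty":0,"tz":6,"roll":0},{"tx":0,"ty":0,"tz":4,"roll":0},{"tx":0,"ty":0,"tz":3,"roll":0},{"tx":0,"ty":0,"tz":0,"roll":0},{"tx":0,"ty":0,"tz":0,"roll":0},{"tx":0,"ty":0,"tz":0,"roll":0},{"tx":0,"ty":0,"tz":0,"roll":0}]' | tail -3
python3 go.py .4315 .1096 .079 -.097
python3 -m handwheel '[{"tx":0,"ty":0,"tz":1,"roll":0},{"tx":0,"ty":0,"tz":1,"roll":0},{"tx":0,"ty":0,"tz":1.2,"roll":0},{"tx":0,"ty":0,"tz":0,"roll":0},{"tx":0,"ty":0,"tz":0,"roll":0},{"tx":0,"ty":0,"tz":0,"roll":0},{"tx":0,"ty":0,"tz":0,"roll":0}]' | tail -3
python3 go.py .4315 .1096 .079 -.097
```

```text
contact_force: [0.4, -0.7, -1.5]
opening: 0.0255
grip_force: 59.3
t 33.57 pos [0.432  0.1096 0.0824] roll 0.0 | now [ 0.5 -0.1  3.4] | after roll 0.5 -0.1 z [ 1.2e-03  1.0e-04 -1.0e+00]
contact_force: [-1.9, 0.2, 4.1]
opening: 0.0254
grip_force: 59.9
t 34.15 pos [0.4318 0.1096 0.0791] roll 0.0 | now [ 0.3 -0.1  0.1] | after roll 0.3 -0.1 z [ 5.e-04  0.e+00 -1.e+00]
```

Seated. I'll release, retreat upward and aside, and verify.

```bash
python3 -m handwheel '[{"tx":0,"ty":0,"tz":0,"roll":0},{"tx":0,"ty":0,"tz":0,"roll":0},{"tx":0,"ty":0,"tz":0,"roll":0},{"tx":0,"ty":0,"tz":0,"roll":0},{"tx":0,"ty":0,"tz":-10,"roll":0},{"tx":0,"ty":0,"tz":-25,"roll":0},{"tx":0,"ty":0,"tz":-35,"roll":0},{"tx":0,"ty":0,"tz":-35,"roll":0},{"tx":0,"ty":0,"tz":-35,"roll":0},{"tx":0,"ty":0,"tz":-25,"roll":0},{"tx":0,"ty":0,"tz":0,"roll":0},{"tx":0,"ty":0,"tz":0,"roll":0}]' 70 | tail -3
python3 - <<'E'
from h import *
save("side","d3"); save("scene","s3")
a=cv2.imread("pics/d3.png")[190:350,220:410];cv2.imwrite("pics/d3c.png",cv2.resize(a,None,fx=3.5,fy=3.5,interpolation=2))
for f in("s3","d3"):
    W,im=cloud(f);P=W.reshape(-1,3)
    for n,x,y in (("chis",.4314,.1095),("cone",.4862,.1042),("ball",.5409,.0989),("flat",.5957,.0936)):
        k=P[(np.hypot(P[:,0]-x,P[:,1]-y)<.024)&(P[:,2]>.05)&(P[:,2]<.14)]
        g=k[np.hypot(k[:,0]-x,k[:,1]-y)>.0155]; print(f,n,"top",np.percentile(k[:,2],99.5).round(4),"flange/outer z",np.percentile(g[:,2],[50,90]).round(4) if n!="flat" else "")
E
```

```text
contact_force: [-0.1, -0.6, -0.7]
opening: 0.0699
grip_force: 0.0
s3 chis top 0.1156 flange/outer z [0.056  0.0572]
s3 cone top 0.1229 flange/outer z [0.0563 0.0573]
s3 ball top 0.1209 flange/outer z [0.0575 0.0842]
s3 flat top 0.1023 flange/outer z 
d3 chis top 0.1145 flange/outer z [0.0554 0.0569]
d3 cone top 0.1209 flange/outer z [0.0554 0.0564]
d3 ball top 0.1202 flange/outer z [0.0552 0.0575]
d3 flat top 0.1016 flange/outer z
```

View pics/d3c.png

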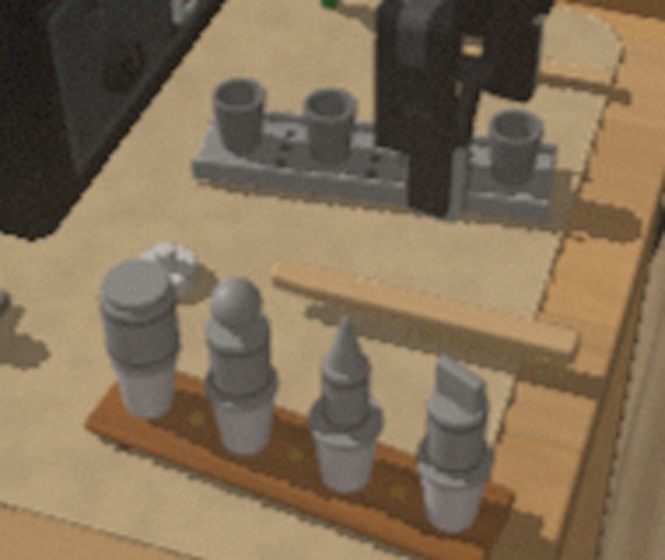

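The side crop shows flat, ball, cone and chisel upright from far (140,340) to near (455,440), and the visible sleeves empty. The heights read about 3 mm high, so I'll compare them with the readings from the seated start.

Run:
```python
from h import *
C=[("flat",.467,-.1377),("ball",.5214,-.1296),("cone",.5758,-.1214),("chis",.6302,-.1132)];D=[("flat",.5957,.0936),("ball",.5409,.0989),("cone",.4862,.1042),("chis",.4314,.1095)]
for f,S in(("s0",C),("s3",D),("d0",C),("d3",D)):
    W,im=cloud(f);P=W.reshape(-1,3)
    for n,x,y in S:
        r=np.hypot(P[:,0]-x,P[:,1]-y);k=P[(r<.024)&(P[:,2]>.05)&(P[:,2]<.14)];g=P[(r>.0155)&(r<.018)&(P[:,2]>.045)&(P[:,2]<.065)]
        print(f,n,np.percentile(k[:,2],99.5).round(4),np.percentile(g[:,2],90).round(4))
```

```text
s0 flat 0.1023 0.0636
s0 ball 0.1214 0.0574
s0 cone 0.1206 0.057
s0 chis 0.1152 0.0572
s3 flat 0.1023 0.0635
s3 ball 0.1209 0.0584
s3 cone 0.1229 0.0573
s3 chis 0.1156 0.0571
d0 flat 0.1019 0.0627
d0 ball 0.1209 0.0604
d0 cone 0.1206 0.0571
d0 chis 0.1149 0.0568
d3 flat 0.1016 0.0636
d3 ball 0.1202 0.0574
d3 cone 0.1209 0.0564
d3 chis 0.1145 0.0567
```

The heights match the fully seated start within noise, so I'm handing in.

```bash
python3 -c "
from station import ctrl
print(ctrl.finish_job())"
```

```text
the job is handed in; nothing more can be done
None
```

All four punches stand seated in the rack in reverse order (chisel nearest, then cone, ball and flat farthest), and the job was handed in after about 36 s of robot time, with no verdict shown.

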